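# Part the drive-unit halves evenly with the pry wedge

## Task

Take the yellow pry wedge from its wooden block and work it down into the pry slots at the two ends of the drive unit's seam, a little at one end and then a little at the other, until the aluminium half has backed off at least 4 mm at both ends; one end must never be more than 2.5 mm further open than the other, or the dowels bend. Feel for the slots (the unit sits a few millimetres off in its cradle) and let the wedge follow the seam, never pressing it on the unit with more than 30 N, touch the unit with nothing but the wedge, then stand the wedge fully home in its block and leave everything else on the bench alone.

Things in the scene. Friction and masses are not known exactly. Their poses are not given: they have to be found in the camera images.
- housing: Blue cradle of an e-bike drive unit, bolted down (150 x 190 mm). Origin on the bench under the middle of the unit's seam, z up. The seam is nominally the upright plane x = 0 of this frame and runs along y (+y = left end). The unit's halves are drums of 40 mm radius (top at z = 102 mm) with a lug at each end (y = +62 and -62 mm, 34 mm wide along y, flat top at z = 100 mm).
- slot_left (a point): Nominal middle of the left (+y) pry slot at lug-top height, fixed to the cradle. The unit is seated up to 4 mm to either side of it along the cradle's x (unmeasured, the same for both ends). The slot is 4 mm wide when closed, open along y, free down to 28 mm over the bench; its top 6 mm is an orange 45-degree lead-in, 16 mm wide at the lug top.
- slot_right (a point): the same for the right (-y) pry slot
- open_left (a joint): Opening of the left end in rad: times 124 mm it is how far the bare aluminium half (x < 0 side) has backed off at the left slot from the black half (x > 0 side, fixed for good). 0 closed, 0 to 0.74 mm at the start, hard stop at 8 mm. Resists with about 7 N of steady friction across the seam, no spring-back; each end opens by itself. Wedge and edges give up to 0.5 mm each.
- open_right (a joint): the same for the right end
- wedge: Yellow plastic pry wedge, point down, black band near the handle's top, 80 to 160 g. Origin at the middle of the tip, z up. Blade 20 mm wide (y), symmetrical, 2 mm thick (x) at the tip, growing evenly to 12 mm at 50 mm up (1 mm per 5 mm), then straight to 60 mm; handle 26 (x) by 32 (y) mm, from 60 to 110 mm up. Starts in its block, shoulder on the top face.
- block_slot (a point): Centre of the slot in the top face of the fixed pale wooden block (70 x 80 mm, 70 mm tall): slot 17 mm (x) by 25 mm (y), right through; axes as the wedge's when it is put away. With the wedge home its tip is 60 mm below this point, 10 mm over the bench.
- grease_jar: white jar of grease with red lid, 72 mm across, 75 mm tall; origin at its underside's centre. Leave alone.
- pedal: black flat pedal, 95 x 90 mm, 25 mm tall; origin at its underside's centre. Leave alone.
- wrench: steel spanner lying on the bench; origin at its underside's centre. Leave alone.
- bearing: steel bearing, 42 mm across, 9 mm thick; origin at its underside's centre. Leave alone.
- lockring: dark steel lockring, 48 mm across, 8 mm thick; origin at its underside's centre. Leave alone.
- mug: white mug, 80 mm across, 92 mm tall; origin at its underside's centre. Leave alone.
- mallet: hammer lying on the bench; origin at its underside's centre. Leave alone.

How it is judged:
On the way, in this order (a step that is already met when the one before it is completed fails the run):
1. one end of the seam opened past 1.5 mm (value of joint any of open_left, open_right above 0.0121 rad), for 0.1 s.
2. both ends opened past 1.5 mm (value of joint each of open_left, open_right above 0.0121 rad), for 0.1 s.
3. both ends opened to 3.9 mm (value of joint each of open_left, open_right above 0.03145 rad), for 0.1 s.
At the end, for the whole second after the job is handed in: Both ends of the aluminium half have backed off 4 mm or more (measured: 3.9), and the wedge stands released, upright within 0.1 rad and at rest in its block, shoulder within 3 mm of the block's top (all of step 3 and horizontal distance between wedge and block_slot below 0.008 m and z of wedge in the frame of block_slot below -0.057 m and angle between wedge's own z axis and vertical below 0.1 rad and linear speed of wedge below 0.02 m/s); the robot touches nothing.
It fails at once if one end led the other by more than 2.5 mm, dowels bent (checked in bands) ((value of joint open_left above 0.02823 rad and value of joint open_right below 0.00806 rad) or (value of joint open_left above 0.03427 rad and value of joint open_right below 0.01411 rad) or (value of joint open_left above 0.04032 rad and value of joint open_right below 0.02016 rad) or (value of joint open_left above 0.04637 rad and value of joint open_right below 0.02621 rad) or (value of joint open_left above 0.05242 rad and value of joint open_right below 0.03226 rad) or (value of joint open_right above 0.02823 rad and value of joint open_left below 0.00806 rad) or (value of joint open_right above 0.03427 rad and value of joint open_left below 0.01411 rad) or (value of joint open_right above 0.04032 rad and value of joint open_left below 0.02016 rad) or (value of joint open_right above 0.04637 rad and value of joint open_left below 0.02621 rad) or (value of joint open_right above 0.05242 rad and value of joint open_left below 0.03226 rad)).
It fails at once if the wedge pressed on the drive unit with more than 30 N (contact force between wedge and housing above 30 N).
It fails at once if the robot itself touched the drive unit (contact force between any of the fingers, the arm and housing above 1 N).
It fails at once if a bystander was moved more than 20 mm (distance of any of grease_jar, pedal, wrench, bearing, lockring, mug, mallet from where it was at the start of the episode above 0.02 m).
It also fails if it takes over 72 s, if anything falls off the work surface, if the arm or the gripper's body presses on something with over 40 N, if the wrist force passes 120 N, or if a joint passes its speed limit or range.

## Robot

A 6-joint arm with a two-finger parallel gripper is mounted at the origin on the work surface. World frame = base frame: x ahead of the robot, y to its left, z up, the work surface at z = 0. Lengths are in m, angles in rad, forces in N, time in s.
With the tool pointing down it reaches from about 0.2 to 0.875 m from the base axis. Payload 3.4 kg.
Tool frame: the origin (TCP) lies at the very end of the fingers, on their centre line; the grasp point (between the pads) lies 19 mm behind it; z points along the fingers, y is the line along which they close (so a half turn about z gives the same grasp; the last joint's range is limited). The gripper opens to 94 mm and grips with 3 to 60 N. Pads are 16 mm wide; open, the fingers measure 119 mm over their backs; the gripper's body (75 mm by 177 mm) begins 78 mm behind the grasp point.
Start: joints at [1.228, 0.276, 1.505, -0, 1.361, -0.121], TCP at [0.127, 0.561, 0.205] pointing down, gripper open.
Joint ranges: [-2.89, 2.89], [-0.75, 2.08], [0.22, 2.7], [-1.18, 4.32], [0.11, 2.71], [-2.7, 2.7]. Speed limits (rad/s): [2.57, 2.57, 3.14, 3.14, 3.14, 3.14].

## Interface

Orientations are given as a unit quaternion [w, x, y, z].
In Python, from cell import read_state, get_image, get_calibration, sign_off gives the robot as it stands.
- The arm moves only by the shell command python3 -m pendant 'ROWS' [FORCE]. ROWS is a JSON object whose one key "deltas" holds one flat list of numbers, 7 for each row, row after row: the closure, from 0 (fully open) to 1 (shut), then the shift along the world's x, y, z in units of 25 mm (1.0 is 25 mm), then the turn, a rotation vector about the world's x, y, z in units of 5 degrees (1.0 is 5 degrees). A call has 1 to 12 rows; each row shifts and turns the commanded pose from where the row before left it; what a row does not reach is not made up. A row lasts 1/10 s, in which the tool goes at most 50 mm and 8.59 degrees, less where a joint would pass 70% of its speed; a pose out of reach is approached as far as the arm can. A call is refused whole if a number of a shift passes 1 or a number of a turn 1, either way. A call with a gripper value outside its range is refused whole. The fingers move at their own pace and stop on an object; FORCE is the grip in N (left out, the last holds). Time passes only in rows, so rows that do not move let the fingers close. It gives the time, the measured TCP pose, the force, the opening and the grip force at its end, in the units of the state.
- read_state(): the state, without advancing time (a new reading comes with each control period).
- get_image(name): name is "scene" or "top" or "wrist"; returns the picture (420x560x3 uint8, red, green, blue); there is no depth.
- get_calibration(name): a dict with "fovy" (degrees; the focal length in pixels is half the picture's height over the tangent of half this angle, whatever the lens; pixels are square), "cx", "cy" (the principal point, pixels), "cam_to_world" (4x4, takes a point from camera to world coordinates). Camera axes: x right, y down, z forward; pixel columns grow to the right and rows downward; lengths in m; the calibration is good to about 2 mm. A picture is of the moment at which its call begins: read the wrist's pose just before it. get_calibration takes no time and is no camera call; for the wrist camera it gives the pose at the moment of the call.
- sign_off(): hands the job in; it is judged then, once.
The state is a dict: "clock": time; "q": joint angles; "joint_vel": joint speeds; "tau": joint torques, N m; "eef_pos": TCP position; "tool_rot": TCP orientation; "force": force on the tool from outside, world axes, zero at the start; "ft_torque": the same for the moment, N m; "opening": finger opening in m; "grasp_force": force on a finger pad.
Only numpy, scipy, OpenCV 4.12 (cv2) and the standard library are available. Lean on these libraries where they do the work, as an engineer would, in place of code of your own. Each camera call takes 0.05 s, during which the arm holds its last target. There are 200 camera calls.

## Working session

There is one attempt and no reset: what is moved stays moved. The work goes in short steps, Python scripts to look and compute and a shell command to move; the robot and the scene stay as the last step left them, time stands still between calls to the robot, and variables do not carry over. Pictures are saved under pics/ and viewed, at most 10 in all, crops included, and the job is handed in when it is done.

```bash
ls; mkdir -p pics; python3 - <<'E'
from cell import *
import cv2,numpy as np
s=read_state();print({k:np.round(v,3).tolist() for k,v in s.items()})
ims=[]
for n in("scene","top","wrist"):
    im=get_image(n)[:,:,::-1];cv2.imwrite(f"pics/{n}0.png",im)
    c=get_calibration(n);print(n,c["fovy"],c["cx"],c["cy"],np.round(c["cam_to_world"],3).tolist())
E
```

```text
pics
{'clock': 0.0, 'q': [1.228, 0.277, 1.506, -0.0, 1.361, -0.121], 'joint_vel': [0.001, 0.0, 0.0, -0.001, -0.0, -0.001], 'tau': [-0.003, -40.458, -23.722, 0.07, 0.034, -0.0], 'eef_pos': [0.126, 0.56, 0.205], 'tool_rot': [-0.0, 0.111, 0.994, -0.001], 'force': [0.266, -0.14, -0.109], 'ft_torque': [-0.011, -0.032, 0.017], 'grasp_force': 0.0, 'opening': 0.094}
scene 54.774095638050674 281.290490179355 207.8993290177318 [[0.296, 0.812, -0.503, 1.098], [0.955, -0.26, 0.142, -0.124], [-0.015, -0.522, -0.853, 0.915], [0.0, 0.0, 0.0, 1.0]]
top 47.7163484801426 278.98984844230876 211.31791621389638 [[0.03, -0.978, 0.208, 0.418], [-1.0, -0.03, 0.0, 0.011], [0.006, -0.207, -0.978, 1.063], [0.0, 0.0, 0.0, 1.0]]
wrist 70.86961850569627 278.87360725509313 207.07101320892207 [[0.219, 0.944, 0.246, 0.054], [0.976, -0.212, -0.057, 0.577], [-0.001, 0.253, -0.967, 0.384], [0.0, 0.0, 0.0, 1.0]]
```

View pics/top0.png

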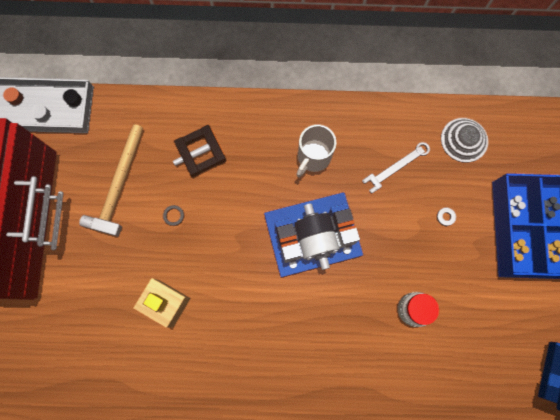

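View pics/scene0.png

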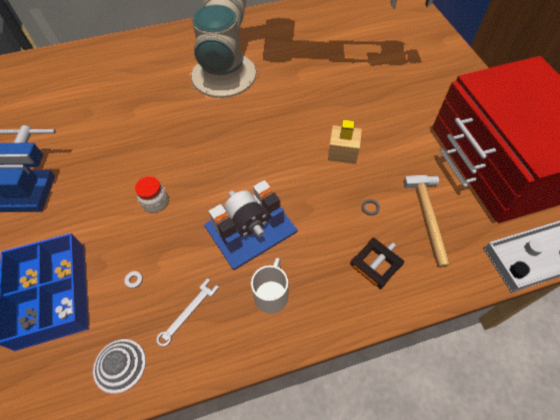

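The top view shows the housing at about (313,235), tilted, with its black half up (world +x). The block with the yellow wedge is at about (160,302). I'll zoom in on both.

```bash
python3 - <<'E'
import cv2,numpy as np
t=cv2.imread("pics/top0.png");s=cv2.imread("pics/scene0.png")
r=lambda im,x,y,w,h:cv2.resize(im[y:y+h,x:x+w],(400,300),interpolation=cv2.INTER_CUBIC)
# 120x90 crops / 80x60
o=np.vstack([np.hstack([r(t,253,190,120,90),r(t,120,270,80,60)]),np.hstack([r(s,190,175,120,90),r(s,305,110,80,60)])])
cv2.imwrite("pics/z.png",o)
E
```

```text
(no output)
```

View pics/z.png

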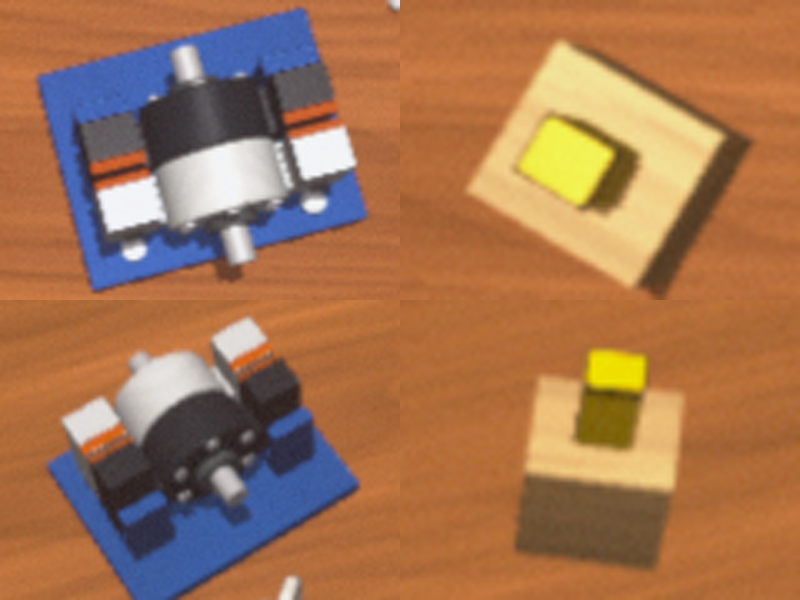

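Left slot orange is at about (288,241) and right at about (346,224) in the top picture. The block's wedge handle is at about (153,302). Next I'll measure them with colour masks.

```bash
cat > h.py <<'E'
import cv2,numpy as np
from cell import *
def ray(c,uv,z):
    f=210/np.tan(np.radians(c["fovy"])/2);T=np.array(c["cam_to_world"])
    uv=np.atleast_2d(uv).astype(float)
    d=np.c_[(uv[:,0]-c["cx"])/f,(uv[:,1]-c["cy"])/f,np.ones(len(uv))]@T[:3,:3].T
    return T[:3,3]+d*((z-T[2,3])/d[:,2])[:,None]
def blobs(im,lo,hi,box=None,amin=15):
    m=cv2.inRange(cv2.cvtColor(im,cv2.COLOR_BGR2HSV),lo,hi)
    if box is not None:
        k=np.zeros_like(m);x0,y0,x1,y1=box;k[y0:y1,x0:x1]=255;m&=k
    n,l,st,ce=cv2.connectedComponentsWithStats(m)
    return [(st[i,4],ce[i],np.argwhere(l==i)[:,::-1]) for i in range(1,n) if st[i,4]>=amin]
def quad(p,c,z):   # world min-area rectangle of pixel set
    h=cv2.convexHull(p.astype(np.int32))[:,0]
    r=cv2.minAreaRect((ray(c,h,z)[:,:2]*1000).astype(np.float32));return r
E
python3 - <<'E'
from h import *
np.set_printoptions(precision=4,suppress=True)
B={"top":((255,190,372,280),(125,270,195,335)),"scene":((190,175,310,265),(320,110,375,170))}
for n in("top","scene"):
    im=cv2.imread(f"pics/{n}0.png");c=get_calibration(n);hb,bb=B[n]
    print(n)
    for a,ce,p in blobs(im,(4,150,120),(14,255,255),hb,8): print(" orange",a,ce,ray(c,ce,.097))
    for a,ce,p in blobs(im,(25,150,150),(35,255,255),bb): print(" yellow",a,ce,quad(p,c,.12))
    for a,ce,p in blobs(im,(12,40,150),(32,140,255),bb,100): print(" wood",a,ce,quad(p,c,.07))
    for a,ce,p in blobs(im,(105,150,60),(125,255,255),None,900): print(" blue",a,ce,quad(p,c,.01))
E
```

```text
top
 orange 4617 [313.7254 234.4061] [[ 0.5763 -0.0619  0.097 ]]
 orange 58 [287.7241 238.4483] [[ 0.5663 -0.0085  0.097 ]]
 orange 40 [288.975 243.1  ] [[ 0.5567 -0.0114  0.097 ]]
 yellow 191 [152.7016 301.5916] ((430.35308837890625, 251.88778686523438), (30.013263702392578, 23.89499282836914), 63.68804931640625)
 wood 1072 [160.041  302.0858] ((430.80908203125, 251.982666015625), (81.59329986572266, 71.01095581054688), 62.482181549072266)
 blue 4159 [532.6429 228.4015] ((629.720947265625, -556.2984619140625), (132.97787475585938, 247.74835205078125), 84.70716094970703)
 blue 906 [286.0166 233.6578] ((579.251220703125, -21.572921752929688), (146.17970275878906, 91.9994125366211), 16.284074783325195)
scene
 orange 5939 [250.0362 215.3551] [[ 0.6124 -0.0632  0.097 ]]
 orange 65 [220.9846 217.6154] [[ 0.5976 -0.1296  0.097 ]]
 yellow 81 [347.7407 123.7778] ((433.4715270996094, 251.4971160888672), (28.672143936157227, 25.613014221191406), 67.53750610351562)
 wood 418 [345.2608 138.1842] ((434.1274108886719, 252.1107177734375), (79.0727767944336, 70.96118927001953), 62.55170440673828)
 blue 1400 [ 19.0114 189.8143] ((286.0211181640625, -641.507080078125), (146.03091430664062, 135.15838623046875), 72.28560638427734)
 blue 1235 [253.6105 242.0777] ((594.9174194335938, -65.37944030761719), (144.31161499023438, 184.77157592773438), 16.06943130493164)
 blue 6318 [ 35.1986 292.9047] ((602.9749145507812, -585.8406982421875), (263.6850891113281, 172.50787353515625), 1.7201459407806396)
```

```bash
python3 - <<'E'
from h import *
np.set_printoptions(precision=4,suppress=True)
B={"top":(255,190,372,280),"scene":(190,175,310,265)}
for n in B:
    im=cv2.imread(f"pics/{n}0.png");c=get_calibration(n);print(n)
    for a,ce,p in blobs(im,(4,215,150),(14,255,255),B[n],6): print(" orange",a,ce,ray(c,ce,.097)[0])
    for a,ce,p in blobs(im,(0,0,190),(180,40,255),B[n],20): print(" white",a,ce,ray(c,ce,.1)[0])
E
```

```text
top
 white 44 [308.7727 208.3182] [ 0.6304 -0.0506  0.1   ]
 white 201 [349.6667 235.6517] [ 0.5755 -0.1355  0.1   ]
 white 528 [319.8371 242.9697] [ 0.5585 -0.0744  0.1   ]
 white 223 [292.    251.009] [ 0.5402 -0.0179  0.1   ]
 white 22 [347.     251.2727] [ 0.5431 -0.13    0.1   ]
 white 52 [324.2115 262.75  ] [ 0.5183 -0.0838  0.1   ]
 white 21 [292.8571 265.4286] [ 0.511  -0.0203  0.1   ]
scene
 orange 14 [264.5714 191.7143] [ 0.5587 -0.0124  0.097 ]
 orange 14 [220.7143 216.2143] [ 0.5937 -0.1294  0.097 ]
 white 103 [260.9612 186.2913] [ 0.5427 -0.0168  0.1   ]
 white 310 [238.2516 199.5548] [ 0.5631 -0.0791  0.1   ]
 white 118 [216.7373 210.678 ] [ 0.5779 -0.135   0.1   ]
 white 23 [257.7826 228.7826] [ 0.6541 -0.0557  0.1   ]
 white 21 [276.1905 261.6667] [ 0.745  -0.0391  0.1   ]
```

```bash
python3 -m pendant '{"deltas":[0,0.58,-0.59,0,0,0,-1,0,0.58,-0.59,0,0,0,-1,0,0.58,-0.59,0,0,0,-1,0,0.58,-0.59,0,0,0,-1,0,0.58,-0.59,0,0,0,-1,0,0.58,-0.59,0,0,0,-1,0,0.58,-0.59,0,0,0,-1,0,0.58,-0.59,0,0,0,-1,0,0.58,-0.59,0,0,0,-1,0,0.58,-0.59,0,0,0,-1,0,0.58,-0.59,0,0,0,-1,0,0.58,-0.59,0,0,0,-1]}' 60
python3 -m pendant '{"deltas":[0,0.58,-0.59,0,0,0,-1,0,0.58,-0.59,0,0,0,-1,0,0.58,-0.59,0,0,0,-1,0,0.58,-0.59,0,0,0,-1,0,0.58,-0.59,0,0,0,-1,0,0.58,-0.59,0,0,0,-1,0,0.58,-0.59,0,0,0,-1,0,0.58,-0.59,0,0,0,-1,0,0.58,-0.59,0,0,0,-1,0,0,0,0,0,0,0,0,0,0,0,0,0,0]}'
python3 - <<'E'
from h import *
s=read_state();print(s["eef_pos"],s["tool_rot"])
im=get_image("wrist")[:,:,::-1].copy();c=get_calibration("wrist");cv2.imwrite("pics/w1.png",im)
for a,ce,p in blobs(im,(25,150,110),(35,255,255),None,200): print("yellow",a,ce,quad(p,c,.12))
for a,ce,p in blobs(im,(12,40,120),(32,140,255),None,1500): print("wood",a,ce,quad(p,c,.07))
E
```

```text
clock: 1.35
eef_pos: [0.3009, 0.3831, 0.2053]
tool_rot: [-0.0, 0.594, 0.804, -0.0]
force: [0.3, 0.1, -0.5]
opening: 0.094
grasp_force: 0.0
clock: 2.45
eef_pos: [0.4306, 0.2511, 0.2052]
tool_rot: [-0.0, 0.856, 0.517, -0.0]
force: [0.1, 0.5, -0.0]
opening: 0.0944
grasp_force: 0.0
[0.43064324 0.25114607 0.20519652] [-3.65589402e-04  8.55780930e-01  5.17338063e-01 -4.41444715e-04]
wood 3389 [278.65801121 191.81380938] ((430.2565612792969, 254.36363220214844), (81.9181137084961, 70.41010284423828), 61.277828216552734)
```

View pics/w1.png

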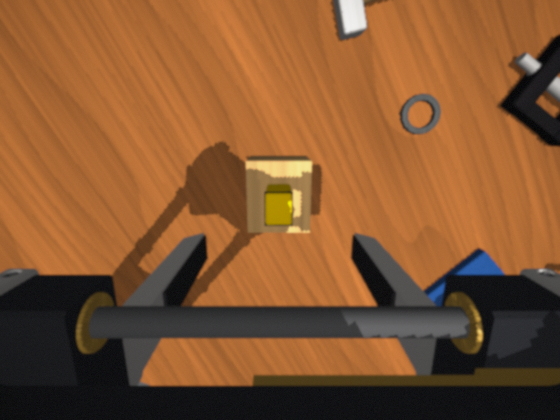

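The block and wedge sit centred between the fingers, with the handle at about (279,205), and the angles agree. I'll descend and grip.

```bash
python3 -m pendant '{"deltas":[0,0,0.04,-0.8,0,0,0,0,0,0,-0.8,0,0,0,0,0,0,-0.8,0,0,0,0,0,0,-0.8,0,0,0,0,0,0,-0.8,0,0,0,0,0,0,-0.8,0,0,0,0,0,0,-0.36,0,0,0,0,0,0,0,0,0,0,0.6,0,0,0,0,0,0,1,0,0,0,0,0,0,1,0,0,0,0,0,0,1,0,0,0,0,0,0]}' 60
python3 -m pendant '{"deltas":[1,0,0,0,0,0,0,1,0,0,0,0,0,0,1,0,0,0,0,0,0,1,0,0,0,0,0,0]}' 60
```

```text
clock: 3.7
eef_pos: [0.4314, 0.2524, 0.0771]
tool_rot: [0.0, 0.856, 0.517, 0.001]
force: [0.4, 0.2, 0.2]
opening: 0.0655
grasp_force: 0.0
clock: 4.1
eef_pos: [0.431, 0.2521, 0.0765]
tool_rot: [0.0, 0.856, 0.517, -0.0]
force: [-1.0, 0.2, 0.1]
opening: 0.0337
grasp_force: 0.0
```

```bash
python3 -m pendant '{"deltas":[1,0,0,0,0,0,0,1,0,0,0,0,0,0,1,0,0,0,0,0,0,1,0,0,0,0,0,0]}' 60
python3 -m pendant '{"deltas":[1,0,0,0.6,0,0,0,1,0,0,0.6,0,0,0,1,0,0,0.6,0,0,0,1,0,0,0.6,0,0,0,1,0,0,0.6,0,0,0,1,0,0,0.6,0,0,0,1,0,0,0.6,0,0,0,1,0,0,0.6,0,0,0,1,0,0,0,0,0,0,1,0,0,0,0,0,0]}'
```

```text
clock: 4.5
eef_pos: [0.431, 0.2522, 0.0764]
tool_rot: [0.0, 0.856, 0.517, -0.0]
force: [-0.8, 0.5, 0.2]
opening: 0.0258
grasp_force: 60.0
clock: 5.5
eef_pos: [0.4307, 0.2521, 0.1961]
tool_rot: [0.0, 0.856, 0.517, -0.0]
force: [-0.2, -0.9, -1.3]
opening: 0.0257
grasp_force: 60.0
```

```bash
python3 -m pendant '{"deltas":[1,0.44,-0.875,0,0,0,0.733,1,0.44,-0.875,0,0,0,0.733,1,0.44,-0.875,0,0,0,0.733,1,0.44,-0.875,0,0,0,0.733,1,0.44,-0.875,0,0,0,0.733,1,0.44,-0.875,0,0,0,0.733,1,0.44,-0.875,0,0,0,0.733,1,0.44,-0.875,0,0,0,0.733,1,0.44,-0.875,0,0,0,0.733,1,0.44,-0.875,0,0,0,0.733,1,0.44,-0.875,0,0,0,0.733,1,0.44,-0.875,0,0,0,0.733]}'
python3 -m pendant '{"deltas":[1,0,0,0,0,0,0,1,0,0,0,0,0,0,1,0,0,0,0,0,0]}'
python3 - <<'E'
from h import *
s=read_state();print(s["eef_pos"],s["tool_rot"])
ims=[get_image(n)[:,:,::-1] for n in("wrist","top")]
cv2.imwrite("pics/w2.png",np.hstack([cv2.resize(ims[0],(400,300)),cv2.resize(ims[1][190:280,253:373],(400,300),interpolation=cv2.INTER_CUBIC)]))
E
```

```text
clock: 6.7
eef_pos: [0.5625, -0.0111, 0.1949]
tool_rot: [-0.001, 0.599, 0.801, -0.001]
force: [0.5, 0.5, -0.9]
opening: 0.0259
grasp_force: 60.0
clock: 7.0
eef_pos: [0.562, -0.0094, 0.1958]
tool_rot: [-0.001, 0.6, 0.8, -0.0]
force: [0.2, -0.6, -0.8]
opening: 0.0255
grasp_force: 60.0
[ 0.56204183 -0.00940764  0.1957647 ] [-9.99571724e-04  5.99988465e-01  8.00008008e-01 -1.73547614e-04]
```

View pics/w2.png

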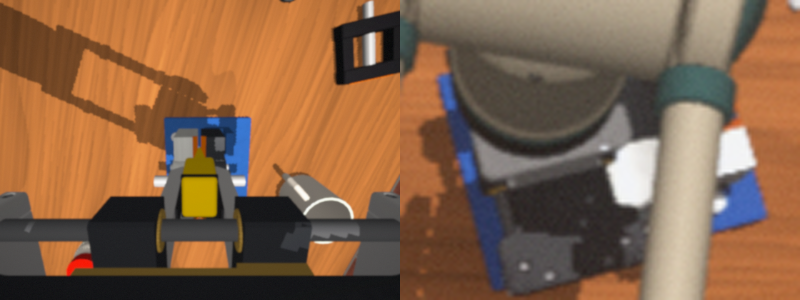

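The wedge is over the left lug with its blade pointing at the orange slot, at about (200,147) in the left half. I'll descend gently, feeling with the force.

```bash
python3 -m pendant '{"deltas":[1,0,0,-0.4,0,0,0,1,0,0,-0.4,0,0,0,1,0,0,-0.2,0,0,0,1,0,0,-0.08,0,0,0,1,0,0,-0.08,0,0,0,1,0,0,0,0,0,0,1,0,0,0,0,0,0]}'
python3 -m pendant '{"deltas":[1,0,0,-0.08,0,0,0,1,0,0,0,0,0,0]}'
python3 -m pendant '{"deltas":[1,0,0,-0.08,0,0,0,1,0,0,0,0,0,0]}'
```

```text
clock: 7.8
eef_pos: [0.5632, -0.0104, 0.1677]
tool_rot: [0.0, 0.6, 0.8, 0.0]
force: [0.8, 0.1, -1.3]
opening: 0.0255
grasp_force: 60.0
clock: 8.0
eef_pos: [0.563, -0.0103, 0.1654]
tool_rot: [0.0, 0.6, 0.8, 0.0]
force: [0.4, 1.0, -1.1]
opening: 0.0255
grasp_force: 60.0
clock: 8.2
eef_pos: [0.5628, -0.0103, 0.1632]
tool_rot: [-0.0, 0.6, 0.8, -0.0]
force: [0.4, -0.3, -1.7]
opening: 0.0255
grasp_force: 60.0
```

```bash
for i in 1; do python3 -m pendant '{"deltas":[1,0,0,-0.06,0,0,0,1,0,0,0,0,0,0]}'; python3 -m pendant '{"deltas":[1,0,0,-0.06,0,0,0,1,0,0,0,0,0,0]}';python3 -m pendant '{"deltas":[1,0,0,-0.06,0,0,0,1,0,0,0,0,0,0]}'; done | grep -E "eef|^force"
```

```text
eef_pos: [0.5629, -0.0103, 0.1618]
force: [-0.4, -0.6, -1.1]
eef_pos: [0.5629, -0.0103, 0.1603]
force: [1.0, 0.4, -1.5]
eef_pos: [0.5629, -0.0103, 0.1588]
force: [-0.4, -0.2, -1.1]
```

```bash
(python3 -m pendant '{"deltas":[1,0,0,-0.08,0,0,0,1,0,0,0,0,0,0]}'; python3 -m pendant '{"deltas":[1,0,0,-0.08,0,0,0,1,0,0,0,0,0,0]}';python3 -m pendant '{"deltas":[1,0,0,-0.08,0,0,0,1,0,0,0,0,0,0]}') | grep -E "eef|^force"
```

```text
eef_pos: [0.5628, -0.0103, 0.1567]
force: [-0.3, -0.5, -1.1]
eef_pos: [0.5627, -0.0103, 0.1547]
force: [0.3, -0.8, -2.1]
eef_pos: [0.5625, -0.0104, 0.1527]
force: [-1.3, 0.0, -3.0]
```

```bash
cat > f.py <<'E'
from h import *
# average several readings; camera call ticks the clock 0.05 s each
F=[];
for i in range(3):
    get_image("wrist");F.append(read_state()["force"])
s=read_state();F=np.mean(F,0);p=np.array(s["eef_pos"])
a=np.radians(16.3);ex=np.array([np.cos(a),np.sin(a),0]);ey=np.array([-np.sin(a),np.cos(a),0])
m=np.array([.58,-.0695,0])
print("t %.2f x' %.2f y' %.2f tip %.2f  F x' %.1f y' %.1f z %.1f"%(s["clock"],1e3*(p-m)@ex,1e3*(p-m)@ey,1e3*p[2]-66.4,F@ex,F@ey,F[2]),np.round(s["ft_torque"],2))
E
python3 f.py; python3 -m pendant '{"deltas":[1,0,0,-0.08,0,0,0,1,0,0,0,0,0,0]}' >/dev/null; python3 f.py
```

```text
t 9.55 x' -0.17 y' 61.65 tip 86.27  F x' -1.4 y' -0.2 z -2.0 [-0.22  0.44  0.04]
t 9.90 x' -0.28 y' 61.66 tip 84.36  F x' -2.6 y' -0.0 z -1.2 [-0.3   0.81  0.01]
```

```bash
for k in 1; do python3 -m pendant '{"deltas":[1,-0.016,-0.004,-0.12,0,0,0,1,0,0,0,0,0,0]}' >/dev/null; python3 f.py;python3 -m pendant '{"deltas":[1,-0.016,-0.004,-0.12,0,0,0,1,0,0,0,0,0,0]}' >/dev/null; python3 f.py; done
```

```text
t 10.25 x' -0.57 y' 61.62 tip 81.29  F x' -3.6 y' 0.0 z -1.0 [-0.41  0.92  0.02]
t 10.60 x' -0.80 y' 61.60 tip 78.64  F x' -4.5 y' -0.1 z 2.4 [-0.5   1.14  0.04]
```

```bash
python3 -m pendant '{"deltas":[1,-0.03,-0.009,-0.1,0,0,0,1,0,0,0,0,0,0]}' >/dev/null; python3 f.py;python3 -m pendant '{"deltas":[1,-0.024,-0.007,-0.1,0,0,0,1,0,0,0,0,0,0]}' >/dev/null; python3 f.py
```

```text
t 10.95 x' -0.99 y' 61.49 tip 77.02  F x' -4.9 y' -0.1 z 5.3 [-0.37  1.24  0.  ]
t 11.30 x' -1.21 y' 61.32 tip 75.27  F x' -5.9 y' 0.9 z 9.1 [-0.4   1.33  0.03]
```

```bash
cat >> f.py <<'E'
from scipy.spatial.transform import Rotation as R
w,x,y,z=s["tool_rot"];M=R.from_quat([x,y,z,w]).as_matrix()
print("   tool z.x' %.4f z.y' %.4f yaw %.2f grip %.1f op %.4f"%(M[:,2]@ex,M[:,2]@ey,np.degrees(np.arctan2(M[1,1],M[0,1])),s["grasp_force"],s["opening"]))
E
python3 -m pendant '{"deltas":[1,-0.03,-0.009,0,0,0,0,1,0,0,0,0,0,0]}' >/dev/null; python3 f.py;python3 -m pendant '{"deltas":[1,-0.03,-0.009,0,0,0,0,1,0,0,0,0,0,0]}' >/dev/null; python3 f.py
```

```text
t 11.65 x' -1.33 y' 61.33 tip 75.28  F x' -4.0 y' -0.0 z 7.7 [-0.29  1.09  0.  ]
   tool z.x' 0.0038 z.y' -0.0010 yaw 16.27 grip 60.0 op 0.0255
t 12.00 x' -1.43 y' 61.33 tip 75.28  F x' -3.6 y' 0.8 z 6.6 [-0.14  0.79  0.05]
   tool z.x' 0.0052 z.y' -0.0010 yaw 16.26 grip 60.0 op 0.0254
```

```bash
python3 -m pendant '{"deltas":[1,-0.04,-0.012,-0.1,0,0,0,1,0,0,0,0,0,0]}' >/dev/null; python3 f.py;python3 -m pendant '{"deltas":[1,-0.04,-0.012,-0.1,0,0,0,1,0,0,0,0,0,0]}' >/dev/null; python3 f.py
```

```text
t 12.35 x' -1.70 y' 61.10 tip 73.19  F x' -2.2 y' 0.9 z 7.7 [-0.13  0.69  0.06]
   tool z.x' 0.0069 z.y' -0.0015 yaw 16.26 grip 60.0 op 0.0257
t 12.70 x' -2.03 y' 60.91 tip 70.87  F x' -0.9 y' 0.5 z 8.1 [-0.1   0.44  0.06]
   tool z.x' 0.0084 z.y' -0.0019 yaw 16.26 grip 60.0 op 0.0257
```

```bash
python3 -m pendant '{"deltas":[1,0,0,0.2,0,0,0,1,0,0,0.4,0,0,0,1,0,0,0.5,-0.027,0.092,0,1,0,0,0.5,0,0,0,1,0,0,0,0,0,0,1,0,0,0,0,0,0]}' >/dev/null; python3 f.py
python3 - <<'E'
from h import *
cv2.imwrite("pics/s1.png",cv2.resize(get_image("scene")[165:265,190:310,::-1],(720,600),interpolation=cv2.INTER_CUBIC))
E
```

```text
t 13.45 x' -6.22 y' 61.84 tip 107.91  F x' 0.0 y' 0.0 z -1.2 [-0.1   0.05 -0.01]
   tool z.x' -0.0097 z.y' 0.0007 yaw 16.27 grip 60.0 op 0.0257
```

View pics/s1.png

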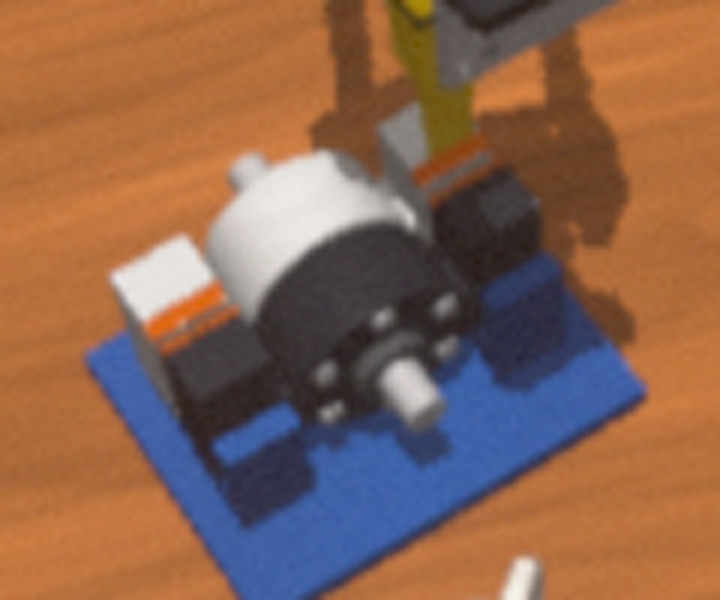

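The wedge hangs above the left lug. Its held command was about 4 mm further toward the aluminium side, so I need to check the left gap once the wedge is clear. Moving over the right slot.

```bash
python3 -m pendant '{"deltas":[1,0,0,0.24,0.027,-0.092,0,1,0.23,-0.67,0,0,0,0,1,0.23,-0.67,0,0,0,0,1,0.23,-0.67,0,0,0,0,1,0.23,-0.67,0,0,0,0,1,0.23,-0.67,0,0,0,0,1,0.23,-0.67,0,0,0,0,1,0.23,-0.67,0,0,0,0,1,0,0,0,0,0,0,1,0,0,0,0,0,0]}' >/dev/null; python3 f.py
python3 - <<'E'
from h import *
im=np.mean([get_image("scene") for _ in range(3)],0)[:,:,::-1]
t=np.mean([get_image("top") for _ in range(3)],0)[:,:,::-1]
cv2.imwrite("pics/s2.png",np.hstack([cv2.resize(im[175:235,245:285],(400,600),interpolation=cv2.INTER_CUBIC),cv2.resize(t[220:280,272:312],(400,600),interpolation=cv2.INTER_CUBIC)]))
cv2.imwrite("pics/scene2.png",im);cv2.imwrite("pics/top2.png",t)
E
```

```text
t 14.65 x' 0.07 y' -61.33 tip 114.62  F x' 0.3 y' -0.2 z -1.2 [-0.05  0.    0.01]
   tool z.x' -0.0001 z.y' 0.0007 yaw 16.31 grip 60.0 op 0.0258[ WARN:0@6.722] global loadsave.cpp:1063 imwrite_ Unsupported depth image for selected encoder is fallbacked to CV_8U.
```

View pics/s2.png

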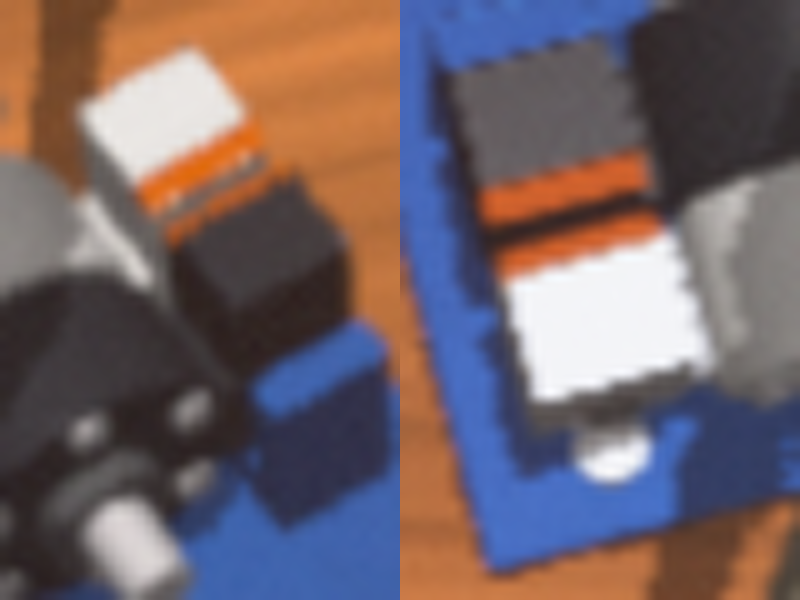

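The left slot is clearly visible, with its dark gap at about (575,222) in the right crop. I'll measure the opening from how far the white lug's centroid has shifted since the start.

```bash
cat > g.py <<'E'
from h import *
import sys
a=np.radians(16.3);ex=np.array([np.cos(a),np.sin(a),0])
# sub-pixel edge positions along x' in the top view: white-lug bevel edges from a gray profile across the slot
c=get_calibration("top");f=210/np.tan(np.radians(c["fovy"])/2);T=np.array(c["cam_to_world"])
def proj(P):
    q=(np.asarray(P)-T[:3,3])@T[:3,:3];return np.c_[f*q[:,0]/q[:,2]+c["cx"],f*q[:,1]/q[:,2]+c["cy"]]
def lug(fn,yc):
    im=cv2.imread(fn).astype(np.float32);g=im[:,:,0] # blue: white lug bright, orange/black dark
    ey=np.array([-ex[1],ex[0],0]);m=np.array([.58,-.0695,.1])
    xs=np.arange(-40,30,.25)*1e-3;out=[]
    P=np.array([[m+x*ex+(yc+dy)*1e-3*ey for dy in np.arange(-9,10,1.)] for x in xs]).reshape(-1,3)
    uv=proj(P).astype(np.float32).reshape(len(xs),-1,2)
    prof=lambda ch:cv2.remap(im[:,:,ch],uv[:,:,0],uv[:,:,1],cv2.INTER_LINEAR).mean(1)
    b,r=prof(0),prof(2);i=np.argmax(b*(xs<0)*(xs>-.025))
    hi=b[(xs>-.020)&(xs<-.014)].mean()
    k=np.where((b<hi*.55)&(xs>-.014))[0][0]
    j=np.where((b<hi*.55)&(xs<-.014))[0];j=j[-1]
    lf=lambda k:1e3*(xs[k-1]+(b[k-1]-hi*.55)/(b[k-1]-b[k])*(xs[k]-xs[k-1]))
    return lf(k), 1e3*xs[j]
for fn in sys.argv[1:]: print(fn,"left",lug(fn,62),"right",lug(fn,-62))
E
python3 g.py pics/top0.png pics/top2.png
```

```text
pics/top0.png left (np.float64(-9.631482355296612), np.float64(-37.25)) right (np.float64(-8.833976984024048), np.float64(-36.25))Traceback (most recent call last):
  File "g.py", line 21, in <module>
    for fn in sys.argv[1:]: print(fn,"left",lug(fn,62),"right",lug(fn,-62))
                                                               ~~~^^^^^^^^
  File "g.py", line 18, in lug
    j=np.where((b<hi*.55)&(xs<-.014))[0];j=j[-1]
                                           ~^^^^
IndexError: index -1 is out of bounds for axis 0 with size 0
```

```bash
sed -i 's/^for fn.*/for fn in sys.argv[1:]:\n    for n,y in(("left",62),("right",-62)):\n        try: print(fn,n,np.round(lug(fn,y),2))\n        except IndexError: print(fn,n,"hidden")/' g.py; python3 g.py pics/top0.png pics/top2.png
```

```text
pics/top0.png left [ -9.63 -37.25]
pics/top0.png right [ -8.83 -36.25]
pics/top2.png left [-10.83 -38.5 ]
pics/top2.png right hidden
```

```bash
python3 -m pendant '{"deltas":[1,0,0,-0.4,0,0,0,1,0,0,-0.2,0,0,0,1,0,0,-0.1,0,0,0,1,0,0,0,0,0,0]}' | grep ^force
python3 -m pendant '{"deltas":[1,0,0,-0.1,0,0,0,1,0,0,0,0,0,0]}'| grep ^force
python3 -m pendant '{"deltas":[1,0,0,-0.1,0,0,0,1,0,0,0,0,0,0]}'| grep ^force
python3 -m pendant '{"deltas":[1,0,0,-0.1,0,0,0,1,0,0,0,0,0,0]}'| grep ^force
python3 f.py
```

```text
force: [-0.1, -0.4, -0.9]
force: [-0.3, -0.0, -1.4]
force: [0.2, -0.2, -1.2]
force: [0.3, -0.1, -1.3]
t 16.10 x' 0.16 y' -62.24 tip 89.58  F x' 0.4 y' 0.2 z -1.5 [-0.15  0.01 -0.  ]
   tool z.x' 0.0001 z.y' -0.0000 yaw 16.27 grip 60.0 op 0.0257
```

```bash
python3 -m pendant '{"deltas":[1,0,0,-0.12,0,0,0,1,0,0,0,0,0,0]}' >/dev/null; python3 f.py;python3 -m pendant '{"deltas":[1,-0.01,-0.003,-0.12,0,0,0,1,0,0,0,0,0,0]}' >/dev/null; python3 f.py;python3 -m pendant '{"deltas":[1,-0.02,-0.006,-0.12,0,0,0,1,0,0,0,0,0,0]}' >/dev/null; python3 f.py
```

```text
t 16.45 x' 0.17 y' -62.25 tip 86.55  F x' 0.1 y' 0.3 z -0.9 [-0.06  0.08  0.04]
   tool z.x' 0.0001 z.y' 0.0000 yaw 16.27 grip 60.0 op 0.0261
t 16.80 x' -0.10 y' -62.23 tip 83.54  F x' 0.3 y' 0.5 z -1.3 [-0.02  0.05  0.02]
   tool z.x' 0.0001 z.y' 0.0001 yaw 16.27 grip 60.0 op 0.0259
t 17.15 x' -0.32 y' -62.43 tip 80.66  F x' 0.4 y' 0.1 z -0.5 [-0.13 -0.16  0.08]
   tool z.x' 0.0008 z.y' -0.0004 yaw 16.27 grip 60.0 op 0.0254
```

```bash
for q in 1; do python3 -m pendant '{"deltas":[1,-0.02,-0.006,-0.12,0,0,0,1,0,0,0,0,0,0]}' >/dev/null; python3 f.py;python3 -m pendant '{"deltas":[1,-0.03,-0.009,-0.12,0,0,0,1,0,0,0,0,0,0]}' >/dev/null; python3 f.py;python3 -m pendant '{"deltas":[1,-0.03,-0.009,-0.12,0,0,0,1,0,0,0,0,0,0]}' >/dev/null; python3 f.py;done
```

```text
t 17.50 x' -0.51 y' -62.64 tip 78.36  F x' 1.0 y' -0.0 z 4.6 [-0.03 -0.12  0.09]
   tool z.x' 0.0018 z.y' -0.0011 yaw 16.27 grip 60.0 op 0.0257
t 17.85 x' -0.90 y' -62.74 tip 75.49  F x' 1.0 y' 0.2 z 5.3 [-0.08 -0.3   0.03]
   tool z.x' 0.0027 z.y' -0.0013 yaw 16.27 grip 60.0 op 0.0256
t 18.20 x' -1.24 y' -62.85 tip 72.51  F x' 2.6 y' -0.3 z 5.0 [ 0.03 -0.55  0.05]
   tool z.x' 0.0036 z.y' -0.0015 yaw 16.26 grip 60.0 op 0.0259
```

```bash
python3 -m pendant '{"deltas":[1,-0.012,-0.004,-0.12,0,0,0,1,0,0,0,0,0,0]}' >/dev/null; python3 f.py;python3 -m pendant '{"deltas":[1,-0.02,-0.006,-0.08,0,0,0,1,0,0,0,0,0,0]}' >/dev/null; python3 f.py
```

```text
t 18.55 x' -1.54 y' -62.86 tip 69.37  F x' 3.1 y' -0.5 z 5.4 [ 0.02 -0.73  0.05]
   tool z.x' 0.0035 z.y' -0.0015 yaw 16.26 grip 60.0 op 0.0260
t 18.90 x' -1.85 y' -62.83 tip 67.27  F x' 4.9 y' -0.3 z 4.6 [ 0.17 -1.23 -0.  ]
   tool z.x' 0.0038 z.y' -0.0013 yaw 16.26 grip 60.0 op 0.0253
```

```bash
python3 -m pendant '{"deltas":[1,0.06,0.018,0.1,0,0,0,1,0,0,0.4,0,0,0,1,0,0,0.6,0,0,0,1,0,0,0.7,0,0,0,1,0,0,0,0,0,0]}' >/dev/null
python3 -m pendant '{"deltas":[1,-0.196,0.68,0,0,0,0,1,-0.196,0.68,0,0,0,0,1,-0.196,0.68,0,0,0,0,1,-0.196,0.68,0,0,0,0,1,-0.196,0.68,0,0,0,0,1,-0.196,0.68,0,0,0,0,1,-0.196,0.68,0,0,0,0,1,0,0,0,0,0,0,1,0,0,0,0,0,0]}' >/dev/null; python3 f.py
python3 - <<'E'
from h import *
t=np.mean([get_image("top") for _ in range(3)],0)[:,:,::-1]
cv2.imwrite("pics/top3.png",t.astype(np.uint8))
E
python3 g.py pics/top0.png pics/top3.png
```

```text
t 20.45 x' -1.36 y' 60.79 tip 111.59  F x' -0.2 y' 0.0 z -1.6 [-0.05  0.02  0.01]
   tool z.x' 0.0003 z.y' -0.0006 yaw 16.24 grip 60.0 op 0.0258
pics/top0.png left [ -9.63 -37.25]
pics/top0.png right [ -8.83 -36.25]
pics/top3.png left hidden
pics/top3.png right [  0.29 -39.5 ]
```

```bash
python3 -m pendant '{"deltas":[1,0,0,-0.4,0,0,0,1,0,0,-0.2,0,0,0,1,0,0,-0.12,0,0,0,1,0,0,-0.12,0,0,0,1,0,0,0,0,0,0]}' | grep ^force
python3 -m pendant '{"deltas":[1,0,0,-0.12,0,0,0,1,0,0,-0.12,0,0,0,1,0,0,0,0,0,0]}'| grep ^force
python3 -m pendant '{"deltas":[1,0,0,-0.12,0,0,0,1,0,0,0,0,0,0]}'| grep ^force
python3 f.py
python3 -m pendant '{"deltas":[1,-0.02,-0.006,-0.12,0,0,0,1,0,0,0,0,0,0]}' >/dev/null;python3 f.py
```

```text
force: [0.0, 0.1, -0.8]
force: [0.1, -0.3, -1.2]
force: [-0.1, 0.1, -1.9]
t 21.75 x' -1.46 y' 61.56 tip 81.63  F x' -0.0 y' -0.2 z -0.8 [-0.03  0.06  0.05]
   tool z.x' 0.0002 z.y' -0.0001 yaw 16.27 grip 60.0 op 0.0257
t 22.10 x' -1.93 y' 61.54 tip 78.59  F x' 0.4 y' -0.2 z -1.7 [-0.02 -0.1   0.01]
   tool z.x' 0.0003 z.y' -0.0000 yaw 16.27 grip 60.0 op 0.0254
```

```bash
python3 -m pendant '{"deltas":[1,-0.01,-0.003,-0.12,0,0,0,1,0,0,0,0,0,0]}' >/dev/null;python3 f.py
python3 -m pendant '{"deltas":[1,-0.015,-0.004,-0.12,0,0,0,1,0,0,0,0,0,0]}' >/dev/null;python3 f.py
python3 -m pendant '{"deltas":[1,-0.02,-0.006,-0.12,0,0,0,1,0,0,0,0,0,0]}' >/dev/null;python3 f.py
```

```text
t 22.45 x' -1.79 y' 61.39 tip 75.62  F x' 2.1 y' -0.2 z -1.8 [-0.09 -0.46 -0.06]
   tool z.x' 0.0011 z.y' -0.0003 yaw 16.27 grip 60.0 op 0.0254
t 22.80 x' -1.80 y' 61.34 tip 72.86  F x' 3.6 y' -0.7 z -1.2 [ 0.1  -0.83  0.01]
   tool z.x' 0.0020 z.y' -0.0005 yaw 16.27 grip 60.0 op 0.0256
t 23.15 x' -2.02 y' 61.31 tip 70.26  F x' 4.0 y' 0.1 z 3.6 [ 0.28 -1.16  0.01]
   tool z.x' 0.0029 z.y' -0.0007 yaw 16.27 grip 60.0 op 0.0254
```

```bash
python3 -m pendant '{"deltas":[1,-0.02,-0.006,-0.12,0,0,0,1,0,0,0,0,0,0]}' >/dev/null;python3 f.py
python3 -m pendant '{"deltas":[1,-0.02,-0.006,-0.12,0,0,0,1,0,0,0,0,0,0]}' >/dev/null;python3 f.py
python3 -m pendant '{"deltas":[1,-0.02,-0.006,-0.12,0,0,0,1,0,0,0,0,0,0]}' >/dev/null;python3 f.py
```

```text
t 23.50 x' -2.37 y' 61.23 tip 67.08  F x' 5.8 y' 0.1 z 2.9 [ 0.27 -1.29  0.02]
   tool z.x' 0.0031 z.y' -0.0008 yaw 16.27 grip 60.0 op 0.0256
t 23.85 x' -2.68 y' 61.21 tip 64.05  F x' 5.6 y' 0.1 z 2.7 [ 0.29 -1.35  0.03]
   tool z.x' 0.0035 z.y' -0.0009 yaw 16.27 grip 60.0 op 0.0257
t 24.20 x' -2.98 y' 61.13 tip 61.09  F x' 6.2 y' -0.2 z 2.6 [ 0.31 -1.42  0.  ]
   tool z.x' 0.0040 z.y' -0.0009 yaw 16.26 grip 60.0 op 0.0258
```

```bash
python3 -m pendant '{"deltas":[1,0.065,0.019,0.1,0,0,0,1,0,0,0.4,0,0,0,1,0,0,0.7,0,0,0,1,0,0,0.8,0,0,0,1,0,0,0,0,0,0]}' >/dev/null
python3 -m pendant '{"deltas":[1,0.205,-0.675,0,0,0,0,1,0.205,-0.675,0,0,0,0,1,0.205,-0.675,0,0,0,0,1,0.205,-0.675,0,0,0,0,1,0.205,-0.675,0,0,0,0,1,0.205,-0.675,0,0,0,0,1,0.205,-0.675,0,0,0,0,1,0,0,0,0,0,0,1,0,0,0,0,0,0]}' >/dev/null; python3 f.py
python3 - <<'E'
from h import *
t=np.mean([get_image("top") for _ in range(3)],0)[:,:,::-1]
cv2.imwrite("pics/top4.png",t.astype(np.uint8))
E
python3 g.py pics/top4.png
python3 -m pendant '{"deltas":[1,0,0,-0.4,0,0,0,1,0,0,-0.2,0,0,0,1,0,0,-0.12,0,0,0,1,0,0,-0.12,0,0,0,1,0,0,0,0,0,0]}' | grep -E "eef|^force"
```

```text
t 25.75 x' -1.86 y' -60.97 tip 110.65  F x' 0.2 y' -0.1 z -1.2 [-0.03 -0.02 -0.01]
   tool z.x' -0.0000 z.y' 0.0006 yaw 16.31 grip 60.0 op 0.0255
pics/top4.png left hidden
pics/top4.png right hidden
eef_pos: [0.5953, -0.1293, 0.1553]
force: [-0.1, -0.2, -0.8]
```

```bash
sed -i 's/np.arange(-40,30/np.arange(-48,30/' g.py; python3 g.py pics/top2.png pics/top3.png pics/top4.png
python3 -m pendant '{"deltas":[1,0,0,-0.12,0,0,0,1,0,0,-0.12,0,0,0,1,0,0,0,0,0,0]}'| grep ^force
python3 -m pendant '{"deltas":[1,0,0,-0.12,0,0,0,1,0,0,-0.12,0,0,0,1,0,0,0,0,0,0]}'| grep ^force
python3 f.py
python3 -m pendant '{"deltas":[1,-0.015,-0.004,-0.12,0,0,0,1,0,0,-0.1,0,0,0,1,0,0,0,0,0,0]}' >/dev/null;python3 f.py
```

```text
pics/top2.png left [-10.83 -38.5 ]
pics/top2.png right hidden
pics/top3.png left hidden
pics/top3.png right [  0.29 -39.5 ]
pics/top4.png left [-12.98 -40.75]
pics/top4.png right hidden
force: [0.4, 0.3, -1.8]
force: [0.9, 0.0, -1.7]
t 27.15 x' -1.83 y' -61.86 tip 77.57  F x' -0.0 y' 0.1 z -1.2 [-0.06  0.05  0.02]
   tool z.x' -0.0000 z.y' 0.0000 yaw 16.27 grip 60.0 op 0.0254
t 27.60 x' -1.72 y' -61.87 tip 72.07  F x' 1.7 y' 0.1 z -1.2 [ 0.01 -0.4   0.01]
   tool z.x' 0.0010 z.y' -0.0001 yaw 16.27 grip 60.0 op 0.0255
```

```bash
for q in 1; do python3 -m pendant '{"deltas":[1,-0.015,-0.004,-0.12,0,0,0,1,0,0,0,0,0,0]}' >/dev/null;python3 f.py
python3 -m pendant '{"deltas":[1,-0.02,-0.006,-0.12,0,0,0,1,0,0,0,0,0,0]}' >/dev/null;python3 f.py
python3 -m pendant '{"deltas":[1,-0.02,-0.006,-0.12,0,0,0,1,0,0,0,0,0,0]}' >/dev/null;python3 f.py
python3 -m pendant '{"deltas":[1,-0.02,-0.006,-0.12,0,0,0,1,0,0,0,0,0,0]}' >/dev/null;python3 f.py;done | grep F
```

```text
t 27.95 x' -1.70 y' -62.05 tip 69.24  F x' 4.1 y' -0.3 z -1.6 [ 0.18 -0.8  -0.02]
t 28.30 x' -1.88 y' -62.26 tip 66.69  F x' 5.1 y' -0.1 z 1.4 [ 0.26 -1.18 -0.01]
t 28.65 x' -2.18 y' -62.39 tip 63.69  F x' 5.4 y' -0.4 z 2.4 [ 0.25 -1.33 -0.04]
t 29.00 x' -2.52 y' -62.45 tip 60.67  F x' 6.0 y' -0.6 z 1.5 [ 0.25 -1.38 -0.02]
```

```bash
for q in 1; do python3 -m pendant '{"deltas":[1,-0.015,-0.004,-0.12,0,0,0,1,0,0,0,0,0,0]}' >/dev/null;python3 f.py
python3 -m pendant '{"deltas":[1,-0.015,-0.004,-0.1,0,0,0,1,0,0,0,0,0,0]}' >/dev/null;python3 f.py
python3 -m pendant '{"deltas":[1,-0.01,-0.003,-0.06,0,0,0,1,0,0,0,0,0,0]}' >/dev/null;python3 f.py;done | grep F
```

```text
t 29.35 x' -2.84 y' -62.50 tip 57.73  F x' 6.3 y' -0.2 z 1.8 [ 0.2  -1.4  -0.01]
t 29.70 x' -3.08 y' -62.54 tip 55.27  F x' 6.5 y' -0.4 z 2.1 [ 0.29 -1.36 -0.06]
t 30.05 x' -3.23 y' -62.58 tip 53.90  F x' 6.7 y' -0.3 z 2.6 [ 0.32 -1.47  0.02]
```

```bash
python3 -m pendant '{"deltas":[1,0.073,0.021,0.1,0,0,0,1,0,0,0.4,0,0,0,1,0,0,0.85,0,0,0,1,0,0,0.9,0,0,0,1,0,0,0,0,0,0]}' >/dev/null
python3 -m pendant '{"deltas":[1,-0.193,0.68,0,0,0,0,1,-0.193,0.68,0,0,0,0,1,-0.193,0.68,0,0,0,0,1,-0.193,0.68,0,0,0,0,1,-0.193,0.68,0,0,0,0,1,-0.193,0.68,0,0,0,0,1,-0.193,0.68,0,0,0,0,1,0,0,0,0,0,0,1,0,0,0,0,0,0]}' >/dev/null; python3 f.py
python3 -m pendant '{"deltas":[1,0,0,-0.4,0,0,0,1,0,0,-0.2,0,0,0,1,0,0,-0.12,0,0,0,1,0,0,-0.12,0,0,0,1,0,0,-0.12,0,0,0,1,0,0,0,0,0,0]}' | grep -E "eef|^force"
```

```text
t 31.60 x' -2.14 y' 61.04 tip 109.34  F x' 0.0 y' -0.3 z -1.3 [-0.07  0.05  0.01]
   tool z.x' 0.0002 z.y' -0.0006 yaw 16.23 grip 60.0 op 0.0259
eef_pos: [0.5602, -0.0108, 0.1513]
force: [-0.0, 0.4, -0.8]
```

```bash
(python3 -m pendant '{"deltas":[1,0,0,-0.12,0,0,0,1,0,0,-0.12,0,0,0,1,0,0,0,0,0,0]}';python3 -m pendant '{"deltas":[1,0,0,-0.12,0,0,0,1,0,0,-0.12,0,0,0,1,0,0,0,0,0,0]}')| grep ^force
python3 f.py
python3 -m pendant '{"deltas":[1,-0.015,-0.004,-0.12,0,0,0,1,0,0,0,0,0,0]}' >/dev/null;python3 f.py
python3 -m pendant '{"deltas":[1,-0.015,-0.004,-0.12,0,0,0,1,0,0,0,0,0,0]}' >/dev/null;python3 f.py
```

```text
force: [-0.5, 0.2, -2.1]
force: [-0.1, -0.4, -1.8]
t 32.95 x' -2.26 y' 61.81 tip 73.33  F x' 0.2 y' -0.4 z -1.6 [-0.09  0.06 -0.02]
   tool z.x' 0.0001 z.y' -0.0000 yaw 16.27 grip 60.0 op 0.0257
t 33.30 x' -2.68 y' 61.85 tip 70.34  F x' -0.1 y' 0.0 z -1.3 [-0.04  0.07 -0.02]
   tool z.x' 0.0001 z.y' -0.0000 yaw 16.27 grip 60.0 op 0.0259
t 33.65 x' -2.97 y' 61.86 tip 67.31  F x' 0.8 y' -0.6 z -1.0 [-0.07 -0.08 -0.  ]
   tool z.x' 0.0003 z.y' 0.0000 yaw 16.27 grip 60.0 op 0.0257
```

```bash
for q in 1; do python3 -m pendant '{"deltas":[1,-0.01,-0.003,-0.12,0,0,0,1,0,0,0,0,0,0]}' >/dev/null;python3 f.py
python3 -m pendant '{"deltas":[1,-0.015,-0.004,-0.12,0,0,0,1,0,0,0,0,0,0]}' >/dev/null;python3 f.py
python3 -m pendant '{"deltas":[1,-0.02,-0.006,-0.12,0,0,0,1,0,0,0,0,0,0]}' >/dev/null;python3 f.py
python3 -m pendant '{"deltas":[1,-0.02,-0.006,-0.12,0,0,0,1,0,0,0,0,0,0]}' >/dev/null;python3 f.py
python3 -m pendant '{"deltas":[1,-0.01,-0.003,-0.08,0,0,0,1,0,0,0,0,0,0]}' >/dev/null;python3 f.py; done | grep F
```

```text
t 34.00 x' -2.84 y' 61.70 tip 64.36  F x' 1.9 y' -0.9 z -1.6 [-0.03 -0.39 -0.02]
t 34.35 x' -2.83 y' 61.61 tip 61.63  F x' 2.9 y' -0.5 z -0.0 [ 0.08 -0.78  0.01]
t 34.70 x' -3.12 y' 61.58 tip 58.99  F x' 4.8 y' -0.5 z 3.4 [ 0.27 -0.97  0.01]
t 35.05 x' -3.45 y' 61.50 tip 55.80  F x' 4.9 y' -0.0 z 2.9 [ 0.26 -1.16 -0.02]
t 35.40 x' -3.61 y' 61.51 tip 53.81  F x' 5.3 y' -0.1 z 3.7 [ 0.26 -1.23 -0.02]
```

```bash
python3 -m pendant '{"deltas":[1,0.054,0.016,0.1,0,0,0,1,0,0,0.4,0,0,0,1,0,0,0.9,0,0,0,1,0,0,0.9,0,0,0,1,0,0,0,0,0,0]}' >/dev/null
python3 -m pendant '{"deltas":[1,-0.44,0.88,0,0,0,-0.733,1,-0.44,0.88,0,0,0,-0.733,1,-0.44,0.88,0,0,0,-0.733,1,-0.44,0.88,0,0,0,-0.733,1,-0.44,0.88,0,0,0,-0.733,1,-0.44,0.88,0,0,0,-0.733,1,-0.44,0.88,0,0,0,-0.733,1,-0.44,0.88,0,0,0,-0.733,1,-0.44,0.88,0,0,0,-0.733,1,-0.44,0.88,0,0,0,-0.733,1,-0.44,0.88,0,0,0,-0.733,1,-0.44,0.88,0,0,0,-0.733]}' >/dev/null
python3 -m pendant '{"deltas":[1,0,0,0,0,0,0,1,0,0,0,0,0,0]}'
python3 - <<'E'
from h import *
s=read_state();print(s["eef_pos"])
t=np.mean([get_image("top") for _ in range(3)],0)[:,:,::-1]
cv2.imwrite("pics/top5.png",t.astype(np.uint8))
z=lambda n:cv2.resize(cv2.imread(n)[190:280,253:373],(400,300),interpolation=cv2.INTER_CUBIC)
cv2.imwrite("pics/cmp.png",np.hstack([z("pics/top0.png"),z("pics/top5.png")]))
E
python3 g.py pics/top0.png pics/top5.png
```

```text
clock: 37.3
eef_pos: [0.4254, 0.2517, 0.1755]
tool_rot: [0.0, 0.855, 0.518, -0.002]
force: [0.1, -0.5, -0.9]
opening: 0.026
grasp_force: 60.0
[0.42535813 0.25174081 0.17551605]
pics/top0.png left [ -9.63 -37.25]
pics/top0.png right [ -8.83 -36.25]
pics/top5.png left [-14.11 -42.75]
pics/top5.png right [-13.68 -42.  ]
```

View pics/cmp.png

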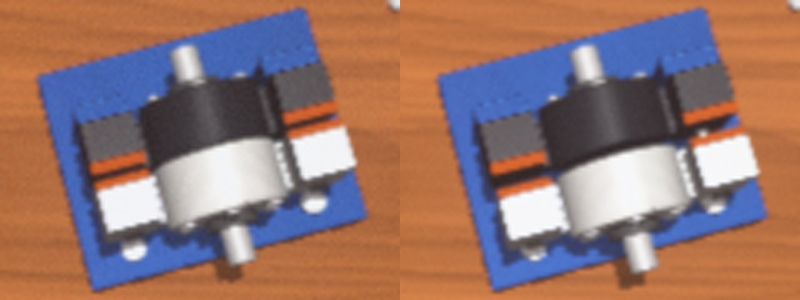

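Against the start picture, both white lugs have backed off: about 4.5 mm at the left and 4.9 mm at the right (inner edges), not counting any initial opening. Now I'll put the wedge away.

```bash
python3 -m pendant '{"deltas":[1,0.224,0.02,0,0,0,0,1,0,0,-0.4,0,0,0,1,0,0,-0.6,0,0,0,1,0,0,0,0,0,0,1,0,0,0,0,0,0]}'
python3 -m pendant '{"deltas":[1,0,0,-0.4,0,0,0,1,0,0,-0.5,0,0,0,1,0,0,-0.5,0,0,0,1,0,0,-0.5,0,0,0,1,0,0,-0.5,0,0,0,1,0,0,-0.3,0,0,0,1,0,0,-0.1,0,0,0,1,0,0,0,0,0,0,1,0,0,0,0,0,0]}'
```

```text
clock: 37.95
eef_pos: [0.4326, 0.253, 0.1518]
tool_rot: [-0.0, 0.856, 0.517, -0.001]
force: [0.1, -0.3, -1.4]
opening: 0.0256
grasp_force: 60.0
clock: 38.85
eef_pos: [0.4333, 0.2536, 0.0827]
tool_rot: [0.0, 0.856, 0.517, 0.001]
force: [-1.7, 0.2, -1.9]
opening: 0.0257
grasp_force: 60.0
```

```bash
python3 -m pendant '{"deltas":[1,-0.09,-0.05,0,0,0,0,1,0,0,-0.12,0,0,0,1,0,0,-0.1,0,0,0,1,0,0,0,0,0,0,1,0,0,0,0,0,0]}'
```

```text
clock: 39.35
eef_pos: [0.4304, 0.2521, 0.0766]
tool_rot: [0.0, 0.856, 0.517, -0.0]
force: [0.0, -0.0, -1.4]
opening: 0.0258
grasp_force: 60.0
```

Almost home. I'll lower another 0.5 mm, release, and retract.

```bash
python3 -m pendant '{"deltas":[1,0.01,0,-0.02,0,0,0,1,0,0,0,0,0,0,0.6,0,0,0,0,0,0,0.3,0,0,0,0,0,0,0,0,0,0,0,0,0,0,0,0,0,0,0,0,0,0,0,0,0,0,0,0,0,0,0,0,0,0,0,0,0,0,0,0,0,0,0,0,0,0,0,0]}'
python3 -m pendant '{"deltas":[0,0,0,0.4,0,0,0,0,0,0,0.8,0,0,0,0,0,0,0.8,0,0,0,0,0,0,0.8,0,0,0,0,0,0,0.8,0,0,0,0,0,0,0.8,0,0,0,0,0,0,0.6,0,0,0,0,0,0,0,0,0,0,0,0,0,0,0,0,0]}'
python3 - <<'E'
from h import *
im=get_image("wrist")[:,:,::-1];s=get_image("scene")[:,:,::-1];cv2.imwrite("pics/end.png",np.hstack([cv2.resize(im,(400,300)),cv2.resize(s[110:170,305:385],(400,300),interpolation=cv2.INTER_CUBIC)]))
E
```

```text
clock: 40.35
eef_pos: [0.4308, 0.2521, 0.0762]
tool_rot: [0.0, 0.856, 0.517, 0.0]
force: [0.2, 0.1, -0.2]
opening: 0.0864
grasp_force: 0.0
clock: 41.25
eef_pos: [0.4307, 0.2521, 0.2015]
tool_rot: [0.0, 0.856, 0.517, 0.0]
force: [-0.3, -0.1, -0.5]
opening: 0.094
grasp_force: 0.0
```

View pics/end.png

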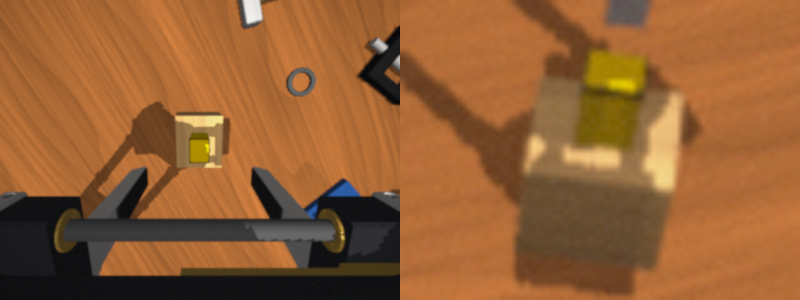

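The wedge stands upright and home in its block, with the handle at about (200,148) in the wrist view as at the start, and the gripper is clear. Handing in.

```bash
python3 -c "from cell import sign_off;print(sign_off())"
```

```text
the job is handed in; nothing more can be done
None
```

The job is handed in at about 41 s, result not shown: by camera the left end backed off about 4.5 mm and the right about 4.9 mm, and the wedge stands released in its block.

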